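# Balance two lopsided pickling stones on a crock's press

### The job

Weight the pickling press: lay the dark stone on the small wooden block that stands up out of the crock, let it balance there by itself, and then lay the pale stone on top of the dark one. Both stones are heavier towards one end and you cannot see which or by how much, so feel for each one's balance point; set them down gently, without letting one drop or tip off, and leave them lying level, one on the other, with nothing else on the worktop moved.

Things in the scene. Friction and masses are not known exactly. Their poses are not given: they have to be found in the camera images.
- dark_stone: Dark grey long stone, rounded ends, 191 (x) x 56 (y) x 40 mm, about 0.45 kg, loose; underside and top flat, about 180 x 50 mm; sides steepest at mid height. Origin: centre of the underside; x lengthwise, z up. Hidden balance point: on the centre line, up to 65 mm from the middle towards +x or -x, new in every run; it does not shift in handling. Starts left or right of the crock.
- pale_stone: Pale sandy long stone, rounded ends, 182 (x) x 52 (y) x 38 mm, about 0.45 kg, loose; underside and top flat, about 172 x 46 mm; sides steepest at mid height. Origin: centre of the underside; x lengthwise, z up. Hidden balance point: on the centre line, up to 65 mm from the middle towards +x or -x, new in every run; it does not shift in handling. Starts left or right of the crock.
- press_top (a point): Centre of the flat top of the light wooden press block, a level square of 36 x 36 mm, 94 mm above the worktop, on a 30 mm neck over a wooden disc in the cream stoneware crock (110 mm across, 56 mm high). Crock and press are fixed; z up, x and y along the block's sides. A stone stays on it only with its balance point over this square.
- lid: Round wooden lid of the crock, 115 mm across, 17 mm thick, lying loose on the worktop; leave alone. Origin: centre of its underside.
- mug: Cream speckled mug, 86 mm across, 90 mm high, handle; loose behind the crock; leave alone. Origin: centre of its underside.
- mill: Dark wooden pepper mill, 58 mm across, 150 mm high; loose behind the crock; leave alone. Origin: centre of its underside.
- pasta_jar: Clear jar of pasta with a black cap, 79 mm across, 154 mm high; loose at the back; leave alone. Origin: centre of its underside.
- avocado: Dark green avocado, 95 x 68 x 72 mm, lying loose at the back left; leave alone. Origin: centre of its underside.

How it is judged:
By the outcome, as a careful person would: the job done as asked, in the order asked, and still so for the second after the job is handed in, with the robot touching nothing.
It also fails if it takes over 64 s, if anything falls off the work surface, if the arm or the gripper's body presses on something with over 40 N, if the wrist force passes 120 N, or if a joint passes its speed limit or range.

### The arm

A 6-joint arm with a two-finger parallel gripper is mounted at the origin on a cart in front of the work surface, level with it; the furniture and walls round the work are solid. World frame = base frame: x ahead of the robot, y to its left, z up, the work surface at z = 0. Lengths are in m, angles in rad, forces in N, time in s.
With the tool pointing down it reaches from about 0.425 to 0.95 m from the base axis. Payload 3.5 kg.
Tool frame: the origin (TCP) lies between the finger pads; the fingertips stand 14 mm ahead of it and the grasp point (between the pads) lies 5 mm behind it (ctrl.tip_extent is the distance from the TCP to the fingertips, in m); x points along the fingers, z is the direction in which the jaws open and shut, and the axes are right-handed (so a half turn about x gives the same grasp; the last joint's range is limited). The gripper opens to 85 mm and grips with 20 to 120 N. Pads are 22 mm wide; open, the fingers measure 114 mm over their backs; the gripper's body (76 mm by 85 mm) begins 54 mm behind the grasp point. The pads swing forward as they close: fully open they stand 13 mm farther back than shut.
Start: joints at [-1.465, 0.286, 1.577, -0, 1.279, -0.15], TCP at [0.171, -0.653, 0.245] pointing down, gripper open.
Joint ranges: [-2.77, 2.77], [-0.9, 2.22], [0.21, 2.48], [-1.53, 4.67], [0.24, 2.81], [-2.84, 2.84]. Speed limits (rad/s): [2.79, 2.79, 3.14, 3.14, 3.14, 3.14].

### API

Orientations are given as a unit quaternion [x, y, z, w].
In Python, from plant import ctrl gives the robot as it stands.
- The arm moves only by the tool move_arm, never from a script. Its argument "commands" is one flat list of numbers, 4 for each row, row after row: the shift along the tool's x, y, z in units of 25 mm (1.0 is 25 mm), then the turn about the tool's x in units of 5 degrees (1.0 is 5 degrees). A call has 1 to 20 rows; each row shifts and turns the commanded pose from where the row before left it, along the tool's axes as they then stand; what a row does not reach is not made up. A row lasts 1/8 s, in which the tool goes at most 62.5 mm and 10.7 degrees, less where a joint would pass 70% of its speed; a pose out of reach is approached as far as the arm can. A call is refused whole if a number of a shift passes 1 or a number of a turn 1, either way. A call with a gripper value outside its range is refused whole. "jaw" is the finger opening in mm, from 0 to 85.4, set as the call begins (left out, the last holds). The fingers move at their own pace and stop on an object; "force" is the grip in N (left out, the last holds). Time passes only in rows, so rows that do not move let the fingers close. It gives the time, the measured TCP pose, the force and the opening at its end, in the units of the state.
- ctrl.get_state(): the state, without advancing time (a new reading comes with each control period).
- ctrl.read_camera(name): name is "scene" or "side" or "wrist"; returns the picture (400x640x3 uint8, red, green, blue); there is no depth.
- ctrl.get_calibration(name): a dict with "camera_matrix" (3x3 intrinsics, pixels), "k1" (the pictures are not rectified: a ray, as slopes to the right and down, at radius r is drawn at 1 + k1 r^2 times it, then the intrinsics apply), "camera_from_world" (4x4, takes a point from world to camera coordinates); the wrist camera has in their place "mount" (4x4, takes a point from camera to tool coordinates, whose origin is the TCP and whose axes are the tool frame's). Camera axes: x right, y down, z forward; pixel columns grow to the right and rows downward; lengths in m; the calibration is good to about 2 mm. A picture is of the moment at which its call begins: read the wrist's pose just before it. get_calibration takes no time and is no camera call.
- ctrl.sign_off(): hands the job in, once; it reports no verdict.
The state is a dict: "time": time; "qpos": joint angles; "dq": joint speeds; "joint_efforts": joint torques, N m; "eef_pos": TCP position; "tcp_rot": TCP orientation; "contact_force": force on the tool from outside, world axes, zero at the start; "wrist_torque": the same for the moment, N m; "opening": opening from 0.0 (shut) to 1.0 (fully open).
Only numpy, scipy, OpenCV 4.12 (cv2) and the standard library are available. Lean on these libraries where they do the work, as an engineer would, in place of code of your own. Each camera call takes 0.05 s, during which the arm holds its last target.

## Working session

There is one attempt and no reset: what is moved stays moved. The work goes in short steps, Python scripts to look and compute and a tool call to move; the robot and the scene stay as the last step left them, time stands still between calls to the robot, and variables do not carry over. Pictures are saved under pics/ and viewed, and the job is handed in when it is done.

Besides the shell and the picture viewer there is one more tool, called after "Emit:" as a command line: name --argument value ..., lists and objects as JSON in quotes. move_arm: Moves the arm, as the interface text tells. Its arguments: {"type":"object","properties":{"commands":{"type":"array"},"jaw":{"type":"number"},"force":{"type":"number"}},"required":["commands"]}

```bash
ls; mkdir -p pics; python3 - <<'E'
from plant import ctrl
import cv2
for n in ["scene","side"]:
    cv2.imwrite(f"pics/{n}0.png",ctrl.read_camera(n)[:,:,::-1])
    print(ctrl.get_calibration(n))
print(ctrl.get_calibration("wrist"));print(ctrl.get_state(),ctrl.tip_extent)
E
```

```text
pics
{'camera_matrix': array([[364.56992127,   0.        , 319.28603988],
       [  0.        , 364.56992127, 200.4273043 ],
       [  0.        ,   0.        ,   1.        ]]), 'k1': -0.06614122452097315, 'camera_from_world': array([[-0.85884338, -0.51218844,  0.00714451,  0.55965429],
       [-0.35934458,  0.59249604, -0.72098537,  0.25035213],
       [ 0.36504728, -0.62178086, -0.69291345,  0.85982875],
       [ 0.        ,  0.        ,  0.        ,  1.        ]])}
{'camera_matrix': array([[393.90448307,   0.        , 322.80168604],
       [  0.        , 393.90448307, 209.08618243],
       [  0.        ,   0.        ,   1.        ]]), 'k1': -0.08010302527769385, 'camera_from_world': array([[-0.81004435, -0.58628682,  0.00979347,  0.51825278],
       [-0.38100571,  0.51357484, -0.76881436,  0.27771253],
       [ 0.44571605, -0.6265051 , -0.63939703,  1.11418902],
       [ 0.        ,  0.        ,  0.        ,  1.        ]])}
{'camera_matrix': array([[279.53829463,   0.        , 322.50591768],
       [  0.        , 279.53829463, 206.10182036],
       [  0.        ,   0.        ,   1
[... 362 characters left out ...]
00,
         1.00000000e+00]])}
{'time': 0.1, 'qpos': array([-1.46501615e+00,  2.87133255e-01,  1.57804097e+00,  1.27892652e-05,
        1.27859793e+00, -1.49990928e-01]), 'dq': array([-0.00030917, -0.00120139, -0.00348892,  0.00081973, -0.00079816,
        0.00018652]), 'joint_efforts': array([ 9.62791019e-04, -4.07293940e+01, -2.93697560e+01, -1.36570561e-04,
        3.40673898e-03, -1.81033062e-05]), 'eef_pos': array([ 0.1707461 , -0.65246128,  0.24404239]), 'tcp_rot': array([ 0.43270882,  0.56021395, -0.43158927,  0.55915481]), 'contact_force': array([-0.41264873, -0.25141196,  0.00219156]), 'wrist_torque': array([0.00737287, 0.00621671, 0.05930857]), 'opening': 0.9973548926727901} 0.014
```

View pics/scene0.png

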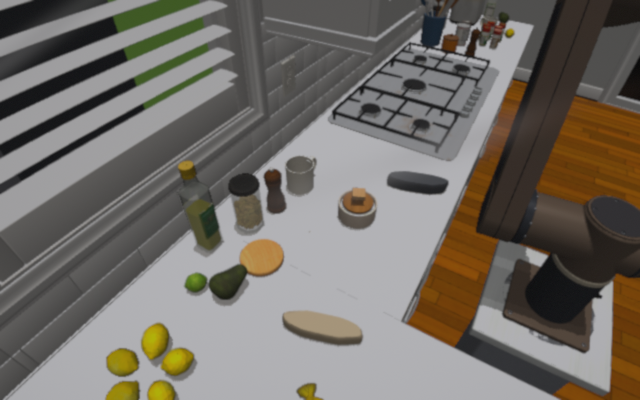

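View pics/side0.png

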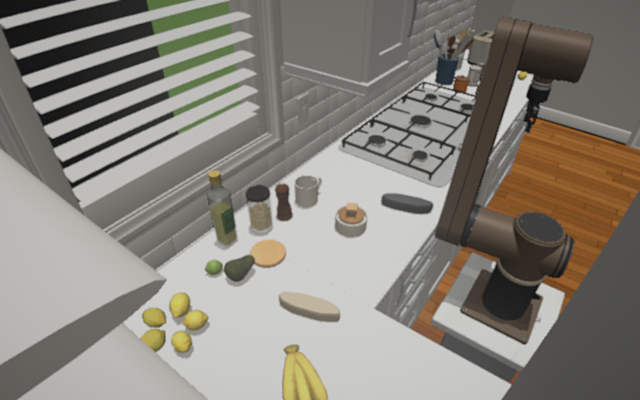

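```bash
cat > h.py <<'E'
import numpy as np, cv2
from plant import ctrl
from scipy.spatial.transform import Rotation as R
def pose_T():
    s=ctrl.get_state(); T=np.eye(4); T[:3,:3]=R.from_quat(s["tcp_rot"]).as_matrix(); T[:3,3]=s["eef_pos"]; return T,s
class Cam:
    def __init__(s,n,T=None):
        c=ctrl.get_calibration(n); s.K=c["camera_matrix"]; s.k1=c["k1"]
        s.E=c["camera_from_world"] if n!="wrist" else np.linalg.inv(T@c["mount"])
    def proj(s,P):
        P=np.atleast_2d(P); p=P@s.E[:3,:3].T+s.E[:3,3]; q=p[:,:2]/p[:,2:]
        q=q*(1+s.k1*(q**2).sum(1,keepdims=True)); return q@s.K[:2,:2].T+s.K[:2,2]
    def unproj(s,uv,z):
        uv=np.atleast_2d(np.float64(uv)); d=(uv-s.K[:2,2])/s.K[0,0]; q=d.copy()
        for _ in range(20): q=d/(1+s.k1*(q**2).sum(1,keepdims=True))
        r=np.c_[q,np.ones(len(q))]@s.E[:3,:3]; C=-s.E[:3,:3].T@s.E[:3,3]
        return C+r*((z-C[2])/r[:,2])[:,None]
def show(img,box,f,name):
    x0,y0,x1,y1=box; cv2.imwrite(name,cv2.resize(img[y0:y1,x0:x1,::-1],None,fx=f,fy=f,interpolation=cv2.INTER_CUBIC))
E
python3 - <<'E'
from h import *
a=cv2.imread("pics/scene0.png")[:,:,::-1];b=cv2.imread("pics/side0.png")[:,:,::-1]
x=[cv2.resize(i[y:y+h,xx:xx+w],(400,280),interpolation=cv2.INTER_CUBIC) for i,xx,y,w,h in [(a,372,145,100,70),(a,272,290,100,70),(b,357,167,100,70),(b,260,270,100,70)]]
cv2.imwrite("pics/z0.png",np.vstack([np.hstack(x[:2]),np.hstack(x[2:])])[:,:,::-1])
y=[cv2.resize(i[y:y+h,xx:xx+w],(400,320),interpolation=cv2.INTER_CUBIC) for i,xx,y,w,h in [(a,333,180,50,40),(b,326,197,50,40)]]
cv2.imwrite("pics/z1.png",np.hstack(y)[:,:,::-1])
c=Cam("scene");d=Cam("side")
print(c.unproj([[417,181],[322,326]],.02),d.unproj([[407,203],[309,305]],.02))
print(c.unproj([358,192],.094),d.unproj([350,210],.094))
E
```

```text
[[ 0.4331101  -0.23975555  0.02      ]
 [ 0.44324546  0.33802689  0.02      ]] [[ 0.42921878 -0.2358782   0.02      ]
 [ 0.44360111  0.33674041  0.02      ]]
[[ 0.54000259 -0.01985279  0.094     ]] [[ 5.31018422e-01 -2.47223375e-04  9.40000000e-02]]
```

View pics/z0.png

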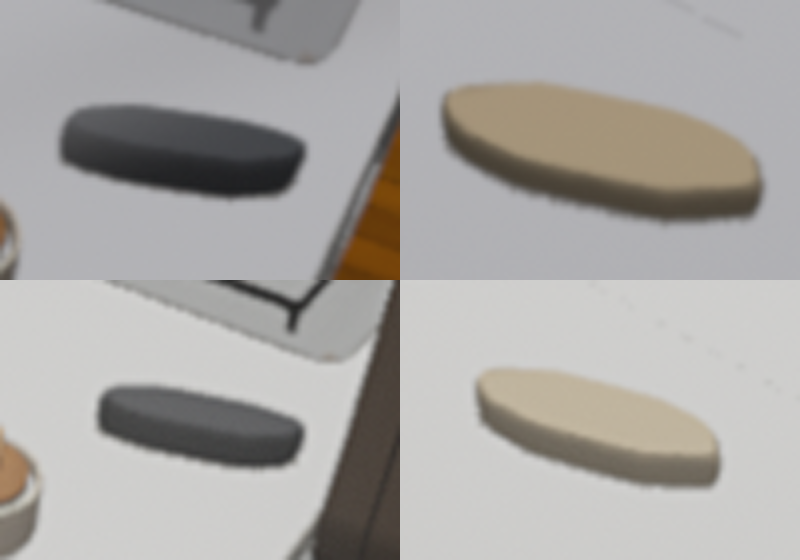

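View pics/z1.png

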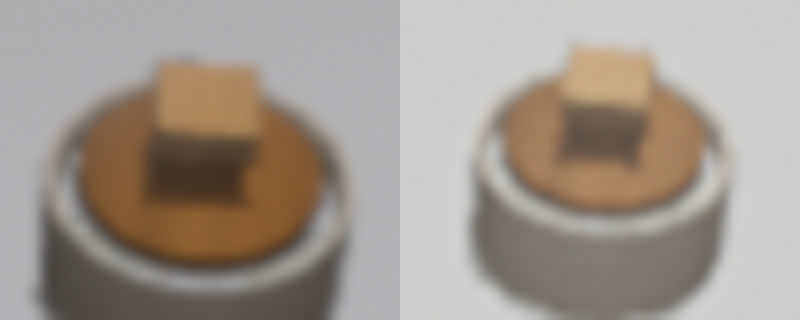

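```bash
cat > fit.py <<'E'
from h import *
from scipy.optimize import minimize
def model(x,y,yaw,n,L,W,H,z0=0):
    t=np.linspace(0,2*np.pi,80); c,s=np.cos(t),np.sin(t)
    P=[]
    for k,z in((-1,0),(0,H/2),(1,H)):
        l,w=(L,W) if k==0 else (L-.011,W-.006)
        P.append(np.c_[l/2*np.sign(c)*abs(c)**(2/n),w/2*np.sign(s)*abs(s)**(2/n),0*t+z+z0])
    P=np.vstack(P); Rz=R.from_euler('z',yaw).as_matrix(); return P@Rz.T+[x,y,0]
def mask(img,kind,box):
    hsv=cv2.cvtColor(img,cv2.COLOR_RGB2HSV)
    m=(hsv[:,:,2]<110) if kind=="dark" else (hsv[:,:,1]>45)
    o=np.zeros_like(m); x0,y0,x1,y1=box; o[y0:y1,x0:x1]=m[y0:y1,x0:x1]
    n,l,st,_=cv2.connectedComponentsWithStats(o.astype(np.uint8)); k=1+np.argmax(st[1:,4]); return (l==k)
def fit(views,p0,dims,z0=0):
    S=4
    def cost(p):
        x,y,yaw,n=p; P=model(x,y,yaw,np.clip(n,1.2,4),*dims,z0); c=0
        for cam,m in views:
            h=cv2.convexHull(cam.proj(P).astype(np.float32)); r=np.zeros(m.shape,np.uint8)
            im=np.zeros((400*S,640*S),np.uint8); cv2.fillConvexPoly(im,np.int32(np.round((h+.5)*S*16-8)),255,shift=4)
            r=cv2.resize(im,(640,400),interpolation=cv2.INTER_AREA)/255.
            c+=abs(r-m).sum()
        return c
    best=None
    for dy in(0,):
        sim=np.array([p0]+[np.array(p0)+d for d in np.diag([.01,.01,.08,.4])])
        r=minimize(cost,p0,method="Nelder-Mead",options=dict(initial_simplex=sim,maxiter=150))
    return r.x,r.fun,[m.sum() for _,m in views]
E
python3 - <<'E'
from fit import *
a=cv2.imread("pics/scene0.png")[:,:,::-1];b=cv2.imread("pics/side0.png")[:,:,::-1]
c=Cam("scene");d=Cam("side")
for kind,boxes,p0,dims in [("dark",[(380,165,455,196),(378,190,437,217)],(.43,-.238,1.2,2),(.191,.056,.04)),("pale",[(275,300,370,350),(270,285,345,325)],(.443,.337,1.2,2),(.182,.052,.038))]:
    ms=[mask(a,kind,boxes[0]),mask(b,kind,boxes[1])]
    for y0 in(1.2,1.7):
        q=(p0[0],p0[1],y0,2); print(kind,fit(list(zip((c,d),ms)),q,dims))
    for cam,m in zip((c,d),ms): print(fit([(cam,m)],(p0[0],p0[1],1.4,2),dims))
print(c.unproj([[358.75,192.5]],.094),d.unproj([352.1,206.6],.094))
def q(cam,l,o): return cam.unproj(np.array(l)/8+o,.094)[:,:2]
print(q(c,[(158,65),(260,68),(257,136),(150,132)],[333,180]),q(d,[(173,46),(252,55),(248,107),(162,100)],[326,197]))
# others
print("mug",c.unproj([300,192],0),"mill",c.unproj([277,210],0),"lid",c.unproj([262,257],.017))
E
```

```text
dark (array([ 0.43088791, -0.23165902,  0.37513172,  3.59253435]), np.float64(265.90588235294115), [np.int64(1037), np.int64(689)])
dark (array([ 0.43714972, -0.23101225,  1.77384397,  0.8520789 ]), np.float64(1563.3764705882354), [np.int64(1037), np.int64(689)])
(array([ 0.43093081, -0.23171078,  0.39922372,  3.5025518 ]), np.float64(109.34117647058822), [np.int64(1037)])
(array([ 0.42941125, -0.23220653,  0.35325806,  1.15954284]), np.float64(54.69803921568628), [np.int64(689)])
pale (array([0.44389341, 0.33982856, 0.27642439, 0.20604537]), np.float64(1126.1725490196077), [np.int64(1785), np.int64(145)])
pale (array([ 0.44368533,  0.34018212,  3.42438726, -9.03667115]), np.float64(1126.0), [np.int64(1785), np.int64(145)])
(array([ 0.44352921,  0.34022899,  0.28884527, -1.75752294]), np.float64(271.77647058823527), [np.int64(1785)])
(array([  0.55629966,   0.31580247,   2.35115658, -13.15718936]), np.float64(658.7529411764706), [np.int64(145)])
[[ 0.53732479 -0.01909844  0.094     ]] [[ 0.53496929 -0.01918934  0.094     ]]
[[ 0.55967163 -0.02659122]
 [ 0.5285291  -0.04370275]
 [ 0.51443215 -0.01187627]
 [ 0.54648597  0.00526079]] [[ 0.55802716 -0.02740046]
 [ 0.52819784 -0.04209165]
 [ 0.51151854 -0.01232505]
 [ 0.54231584  0.00494553]]
mug [[ 0.73475273 -0.021456    0.        ]] mill [[0.75012669 0.08047604 0.        ]] lid [[0.67312281 0.25253021 0.017     ]]
```

```bash
cat >> h.py <<'E'
def plan(pos,yaw,half=False):
    """tool down; tool y axis along direction yaw (mod pi)."""
    T,s=pose_T(); Rm=T[:3,:3]; ty=Rm[:,1]; cur=np.arctan2(ty[1],ty[0])
    d=(yaw-cur+np.pi/2)%np.pi-np.pi/2   # world turn about z
    shift=Rm.T@(np.array(pos)-T[:3,3])
    print("t",s["time"],"pos",T[:3,3].round(4),"toolx",Rm[:,0].round(3),"yaw_y deg",np.degrees(cur).round(2),"q6",s["qpos"][5].round(3),"open",round(s["opening"],3))
    print("shift units (25mm) now-axes",(shift/.025).round(2),"turn deg about tool x",(-np.degrees(d)).round(2),"units",(-np.degrees(d)/5).round(2))
    Rn=R.from_euler('x',-d).as_matrix(); print("shift if turned first",(Rn.T@shift/.025).round(2))
def force(n=0):
    s=ctrl.get_state(); print("F",s["contact_force"].round(2),"M",s["wrist_torque"].round(3))
    return s
E
python3 -c "
from h import *
plan([.41,-.235,.22],.375); force(); print(pose_T()[0].round(3))"
```

```text
t 0.1 pos [ 0.1707 -0.6525  0.244 ] toolx [-0.     0.002 -1.   ] yaw_y deg 14.65 q6 -0.15 open 0.997
shift units (25mm) now-axes [  1.    13.48 -13.73] turn deg about tool x -6.83 units -1.37
shift if turned first [  1.    15.02 -12.03]
F [-0.41 -0.25  0.  ] M [0.007 0.006 0.059]
[[-0.     0.967  0.253  0.171]
 [ 0.002  0.253 -0.967 -0.652]
 [-1.     0.    -0.002  0.244]
 [ 0.     0.     0.     1.   ]]
```

Emit:
move_arm --commands '[0.07,0.96,-0.98,-0.1,0.07,0.96,-0.98,-0.1,0.07,0.96,-0.98,-0.1,0.07,0.96,-0.98,-0.1,0.07,0.96,-0.98,-0.1,0.07,0.96,-0.98,-0.1,0.07,0.96,-0.98,-0.1,0.07,0.96,-0.98,-0.1,0.07,0.96,-0.98,-0.1,0.07,0.96,-0.98,-0.1,0.07,0.96,-0.98,-0.1,0.07,0.96,-0.98,-0.1,0.07,0.96,-0.98,-0.1,0.07,0.96,-0.98,-0.1,0,0,0,0,0,0,0,0]'

```text
time: 2.1
eef_pos: [0.3848, -0.2238, 0.2207]
tcp_rot: [0.397, 0.585, -0.397, 0.585]
contact_force: [0.6, -0.3, -0.3]
opening: 0.997
```

```bash
python3 - <<'E'
from fit import *
T,s=pose_T(); im=ctrl.read_camera("wrist"); np.save("w1.npy",T); cv2.imwrite("pics/w1.png",im[:,:,::-1]); force(); plan([.43,-.232,.2],.375)
print(Cam("wrist",T).proj([.43,-.232,.04]))
E
```

```text
F [ 0.46 -0.1  -0.44] M [ 0.006 -0.013 -0.004]
t 2.15 pos [ 0.3847 -0.2242  0.2208] toolx [-0. -0. -1.] yaw_y deg 21.62 q6 0.438 open 1.0
shift units (25mm) now-axes [0.83 1.57 0.96] turn deg about tool x 0.14 units 0.03
shift if turned first [0.83 1.57 0.96]
[[345.93550011 155.34992111]]
```

View pics/w1.png

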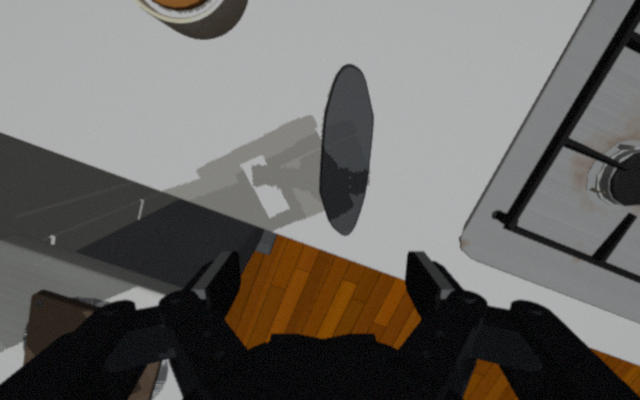

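```bash
python3 - <<'E'
from fit import *
im=cv2.imread("pics/w1.png")[:,:,::-1]; T=np.load("w1.npy"); w=Cam("wrist",T)
o=np.zeros((400,640),bool); g=cv2.cvtColor(im,cv2.COLOR_RGB2GRAY); print(g[150,310:385:3])
box=(314,58,380,240); x0,y0,x1,y1=box; o[y0:y1,x0:x1]=g[y0:y1,x0:x1]<92
n,l,st,_=cv2.connectedComponentsWithStats(o.astype(np.uint8)); k=1+np.argmax(st[1:,4]); m=l==k; print(st[k])
d=(.191,.056,.04)
r=fit([(w,m)],(.43,-.232,.375,2),d); print(r)
a=cv2.imread("pics/scene0.png")[:,:,::-1];b=cv2.imread("pics/side0.png")[:,:,::-1]
vis=im.copy(); h=cv2.convexHull(w.proj(model(*r[0],*d)).astype(np.float32)); cv2.polylines(vis,[np.int32(h)],True,(255,0,0)); vis[m,1]=200
show(vis,(280,40,420,260),3,"pics/w1f.png")
E
```

```text
[118 124 123 117  31  52  61  65  64  64  66  64  65  64  66  65  66  66
  72  68  87 173 175 175 177]
[ 319   64   54  171 6900]
(array([ 0.42904283, -0.23291603,  0.33967755,  2.24146148]), np.float64(274.4588235294118), [np.int64(6900)])
```

View pics/w1f.png

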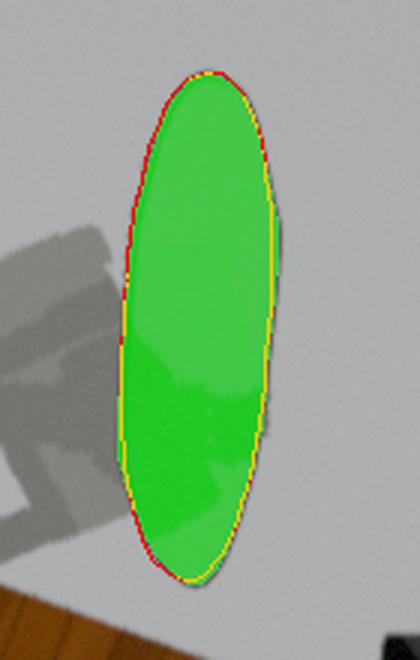

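```bash
python3 -c "
from h import *
plan([.429,-.233,.015],.345)"
```

```text
t 2.15 pos [ 0.3847 -0.2242  0.2208] toolx [-0. -0. -1.] yaw_y deg 21.62 q6 0.438 open 1.0
shift units (25mm) now-axes [8.23 1.52 0.98] turn deg about tool x 1.86 units 0.37
shift if turned first [8.23 1.55 0.93]
```

Emit:
move_arm --commands '[0.5,0.76,0.49,0.37,0.5,0.76,0.49,0,1,0,0,0,1,0,0,0,1,0,0,0,1,0,0,0,1,0,0,0,0.5,0,0,0,0,0,0,0,0,0,0,0]'

```text
time: 3.4
eef_pos: [0.4298, -0.2339, 0.0593]
tcp_rot: [0.407, 0.578, -0.407, 0.579]
contact_force: [0.3, 0.1, -0.1]
opening: 1.002
```

```bash
python3 -c "
from h import *
plan([.429,-.233,.015],.345);force();T,s=pose_T(); im=ctrl.read_camera('wrist');cv2.imwrite('pics/w2.png',im[:,:,::-1])"
```

```text
t 3.4 pos [ 0.4298 -0.2339  0.0593] toolx [ 0.001 -0.001 -1.   ] yaw_y deg 19.78 q6 0.519 open 1.002
shift units (25mm) now-axes [ 1.77 -0.02 -0.05] turn deg about tool x 0.01 units 0.0
shift if turned first [ 1.77 -0.02 -0.05]
F [ 0.27  0.09 -0.09] M [0.001 0.029 0.06 ]
```

View pics/w2.png

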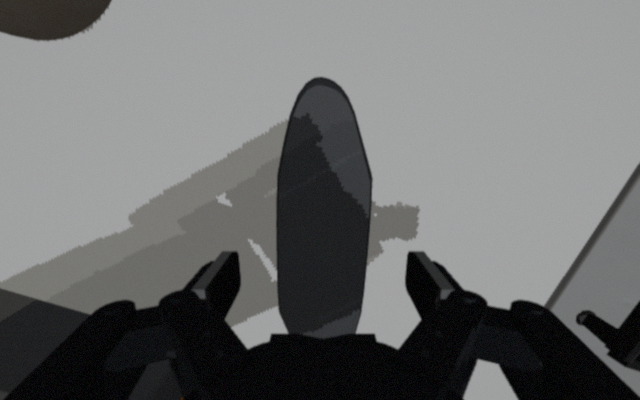

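Emit:
move_arm --commands '[0.6,0,0,0,0.6,0,0,0,0.55,0,0,0,0,0,0,0]'

```text
time: 3.95
eef_pos: [0.428, -0.232, 0.0126]
tcp_rot: [0.407, 0.58, -0.406, 0.577]
contact_force: [0.1, -0.4, -0.5]
opening: 0.999
```

Emit:
move_arm --commands '[0,0,0,0,0,0,0,0,0,0,0,0,0,0,0,0,0,0,0,0,0,0,0,0]' --jaw 30 --force 60

```text
time: 4.7
eef_pos: [0.43, -0.2338, 0.0155]
tcp_rot: [0.406, 0.578, -0.407, 0.579]
contact_force: [-0.2, -1.2, 6.2]
opening: 0.614
```

```bash
python3 -c "
from h import *
plan([.429,-.233,.015],.345);force()"
```

```text
t 4.7 pos [ 0.43   -0.2338  0.0155] toolx [ 0.002 -0.002 -1.   ] yaw_y deg 19.81 q6 0.52 open 0.614
shift units (25mm) now-axes [ 0.02 -0.03 -0.04] turn deg about tool x 0.04 units 0.01
shift if turned first [ 0.02 -0.03 -0.04]
F [-0.16 -1.24  6.24] M [-0.269 -0.097 -0.11 ]
```

Emit:
move_arm --commands '[-0.2,0,0,0,-0.3,0,0,0,-0.5,0,0,0,-0.5,0,0,0,-0.5,0,0,0,0,0,0,0,0,0,0,0,0,0,0,0]' --force 90

```text
time: 5.7
eef_pos: [0.4287, -0.2327, 0.064]
tcp_rot: [0.407, 0.579, -0.407, 0.578]
contact_force: [-0.7, 1.3, -4.3]
opening: 0.605
```

```bash
python3 - <<'E'
from h import *
Fs=[];Ms=[]
for i in range(4):
    s=ctrl.get_state(); Fs.append(s["contact_force"]); Ms.append(s["wrist_torque"])
    im=ctrl.read_camera('side' if i%2 else 'wrist'); cv2.imwrite(f'pics/l{i}.png',im[:,:,::-1])
Fs,Ms=map(np.array,(Fs,Ms)); print(Fs.round(2),Ms.round(3)); 
T,s=pose_T(); ty=T[:3,1]; tz=T[:3,2]; M=Ms.mean(0);print("M along tool y,z",M@ty,M@tz,"Fz",Fs[:,2].mean())
# M = r x F with F=-mg z: r=a*ty -> M = a*mg*( -ty x z)
for W in(4.4,-Fs[:,2].mean()): print("offset along ty", M@np.cross(ty,[0,0,-1])/W)
b=ctrl.read_camera('side'); show(b,(340,130,460,230),5,"pics/ls.png")
E
```

```text
[[-0.66  1.27 -4.3 ]
 [ 0.47  0.4  -5.16]
 [-0.79 -0.38 -4.45]
 [-0.24 -0.55 -4.66]] [[ 0.004  0.057 -0.   ]
 [ 0.013  0.022 -0.032]
 [ 0.011 -0.02   0.007]
 [ 0.013 -0.018  0.007]]
M along tool y,z 0.013143671941034184 -0.006043409732714082 Fz -4.641038310629041
offset along ty 0.001374233814890268
offset along ty 0.001302861209240401
```

View pics/ls.png

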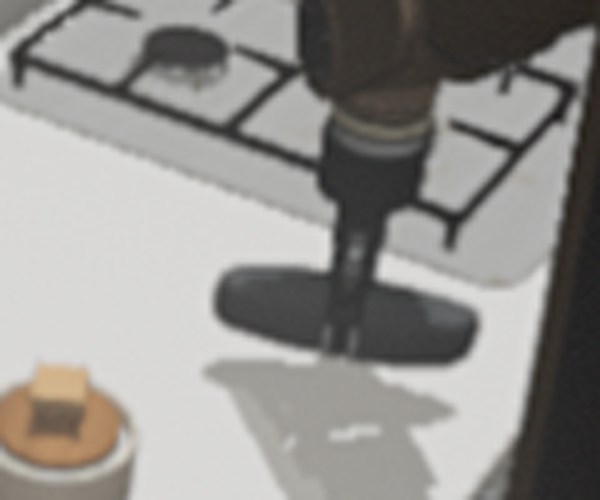

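View pics/l2.png

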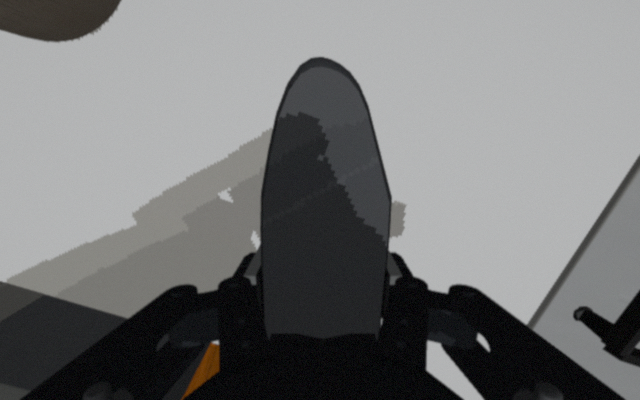

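```bash
cat > ov.py <<'E'
from fit import *
# overlay of level stone model in side & scene at given pose
def overlay(img,cam,x,y,yaw,n,dims,z0,tilt=0,c=None):
    P=model(0,0,0,n,*dims,0)-[0,0,dims[2]/2]
    P=P@R.from_euler('y',-tilt).as_matrix().T@R.from_euler('z',yaw).as_matrix().T+[x,y,z0+dims[2]/2]
    h=cv2.convexHull(cam.proj(P).astype(np.float32)); return h
E
python3 - <<'E'
from ov import *
s=ctrl.get_state();print(s["eef_pos"])
b=cv2.imread("pics/l3.png"); c=Cam("side")
big=cv2.resize(b,None,fx=5,fy=5,interpolation=cv2.INTER_CUBIC)
for t,col in((0,(0,0,255)),(.1,(0,255,0)),(-.1,(255,0,0))):
    h=overlay(None,c,.429,-.233,.345,2.24,(.191,.056,.04),.047,t)
    cv2.polylines(big,[np.int32(h*5+2)],True,col)
cv2.imwrite("pics/ov.png",big[650:1150,1750:2350])
E
```

```text
[ 0.42899029 -0.23295031  0.0642498 ]
```

View pics/ov.png

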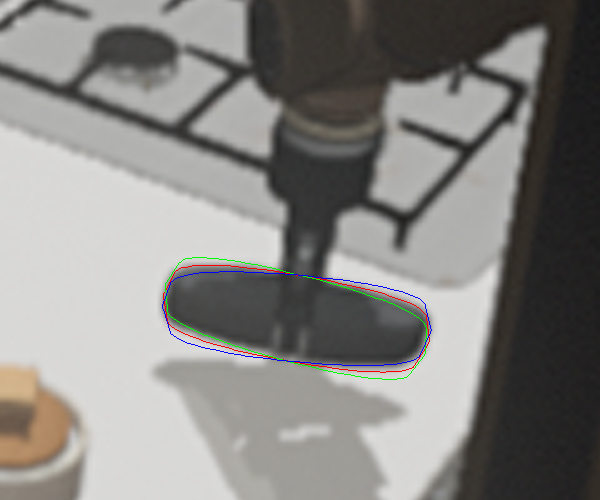

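```bash
cat >> h.py <<'E'
def com(n=8):
    Fs=[];Ms=[];J=[]
    for i in range(n):
        s=ctrl.get_state(); Fs.append(s["contact_force"]); Ms.append(s["wrist_torque"]); J.append(s["joint_efforts"]); ctrl.read_camera('side')
    Fs,Ms=map(np.array,(Fs,Ms)); T,s=pose_T(); ty=T[:3,1]
    W=-Fs[:,2].mean(); d=Ms@np.cross(ty,[0,0,-1]); e=Ms@np.cross(T[:3,2],[0,0,-1])
    print("W",W,"along ty",d.mean()/4.4,"+-",d.std()/4.4/np.sqrt(n),"along tz",e.mean()/4.4,"J5",np.mean(J,0).round(3)[3:], d.round(3))
E
python3 -c "
from h import *
com(6)"
```

```text
W 4.598839445766509 along ty 0.005599607991074786 +- 0.003626485788081917 along tz 0.0028421579134720425 J5 [ 0.003 -0.    -0.   ] [-0.029  0.049  0.058  0.04  -0.031  0.06 ]
```

Emit:
move_arm --commands '[0.5,0,0,0,0.5,0,0,0,0.5,0,0,0,0.3,0,0,0,0.12,0,0,0,0,0,0,0,0,0,0,0]'

```text
time: 7.12
eef_pos: [0.4295, -0.2334, 0.017]
tcp_rot: [0.407, 0.578, -0.407, 0.579]
contact_force: [0.8, -0.5, -4.0]
opening: 0.605
```

```bash
python3 -c "
from h import *
plan([.429,-.233,.015],.345);force()"
```

```text
t 7.125 pos [ 0.4295 -0.2334  0.017 ] toolx [ 0.001 -0.001 -1.   ] yaw_y deg 19.81 q6 0.519 open 0.605
shift units (25mm) now-axes [ 0.08 -0.01 -0.02] turn deg about tool x 0.04 units 0.01
shift if turned first [ 0.08 -0.01 -0.02]
F [ 0.8  -0.5  -3.99] M [-0.044  0.034 -0.031]
```

Emit:
move_arm --commands '[0.05,0,0,0,0.03,0,0,0,0,0,0,0]'

```text
time: 7.5
eef_pos: [0.4295, -0.2333, 0.0157]
tcp_rot: [0.406, 0.578, -0.407, 0.579]
contact_force: [-3.3, 2.3, 4.8]
opening: 0.606
```

Emit:
move_arm --commands '[0,0,0,0,0,0,0,0,0,0,0,0,0,0.4,0,0,0,0.4,0,0,0,0.4,0,0,0,0,0,0]' --jaw 72

```text
time: 8.38
eef_pos: [0.4583, -0.2226, 0.0147]
tcp_rot: [0.406, 0.579, -0.406, 0.579]
contact_force: [-0.5, -0.7, 0.0]
opening: 0.844
```

Emit:
move_arm --commands '[0,0,0,0,0,0,0,0,0,0,0,0,0,0,0,0,-0.2,0,0,0,-0.3,0,0,0,-0.3,0,0,0,0,0,0,0,0,0,0,0]' --jaw 30 --force 100

```text
time: 9.5
eef_pos: [0.4572, -0.2228, 0.0345]
tcp_rot: [0.407, 0.579, -0.407, 0.578]
contact_force: [-0.6, -0.5, -4.6]
opening: 0.611
```

```bash
python3 -c "
from h import *
plan([.429,-.233,.015],.345);com(6);show(ctrl.read_camera('side'),(340,130,460,230),5,'pics/ls2.png')"
```

```text
t 9.5 pos [ 0.4572 -0.2228  0.0345] toolx [-0.  0. -1.] yaw_y deg 19.81 q6 0.572 open 0.611
shift units (25mm) now-axes [ 0.78 -1.2   0.  ] turn deg about tool x 0.04 units 0.01
shift if turned first [ 0.78 -1.2   0.  ]
W 4.228170518176286 along ty -0.028472684491194288 +- 0.00255169263897608 along tz 0.0007653743774607339 J5 [-0.077  0.069 -0.   ] [-0.123 -0.099 -0.083 -0.153 -0.134 -0.159]
```

View pics/ls2.png

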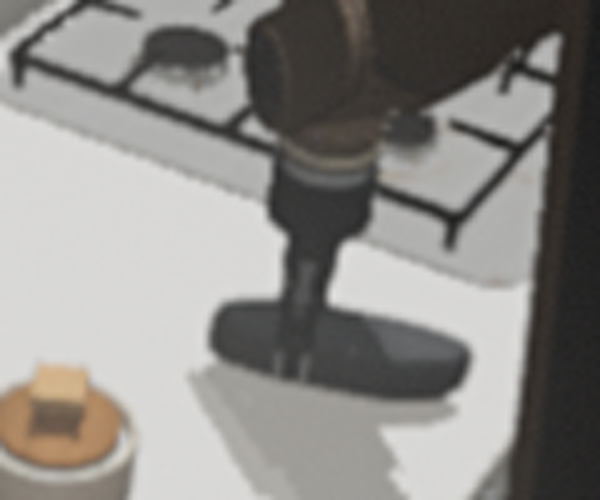

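Emit:
move_arm --commands '[0.4,0,0,0,0.25,0,0,0,0.08,0,0,0,0.05,0,0,0,0,0,0,0]'

```text
time: 10.48
eef_pos: [0.4567, -0.2224, 0.0156]
tcp_rot: [0.407, 0.58, -0.407, 0.577]
contact_force: [-4.5, 3.4, 4.0]
opening: 0.609
```

Emit:
move_arm --commands '[0,0,0,0,0,0,0,0,0,0,0,0,0,-0.4,0,0,0,-0.4,0,0,0,-0.31,0,0,0,0,0,0]' --jaw 72

```text
time: 11.35
eef_pos: [0.4305, -0.2325, 0.015]
tcp_rot: [0.407, 0.578, -0.407, 0.578]
contact_force: [-0.0, -0.2, -0.6]
opening: 0.843
```

Emit:
move_arm --commands '[0,0,0,0,0,0,0,0,0,0,0,0,0,0,0,0,-0.2,0,0,0,-0.4,0,0,0,-0.7,0,0,0,-1,0,0,0,-1,0,0,0,-1,0,0,0,-1,0,0,0,0,0,0,0,0,0,0,0]' --jaw 30 --force 90

```text
time: 12.98
eef_pos: [0.4307, -0.2318, 0.147]
tcp_rot: [0.407, 0.579, -0.407, 0.578]
contact_force: [0.3, 0.7, -4.8]
opening: 0.605
```

```bash
python3 - <<'E'
from fit import *
T,s=pose_T(); im=ctrl.read_camera("wrist"); np.save("w3.npy",T); cv2.imwrite("pics/w3.png",im[:,:,::-1]); com(4)
plan([.5365,-.0192,.15],.49)
E
```

```text
W 4.6078355535384805 along ty -0.004684990038259304 +- 0.0030761557464797523 along tz -0.00016147163811295386 J5 [-0.004 -0.002 -0.   ] [ 0.022 -0.037 -0.018 -0.049]
t 13.225 pos [ 0.4307 -0.2319  0.1464] toolx [-0.002  0.001 -1.   ] yaw_y deg 19.8 q6 0.524 open 0.608
shift units (25mm) now-axes [-0.14  6.86 -6.57] turn deg about tool x -8.27 units -1.65
shift if turned first [-0.14  7.74 -5.51]
```

View pics/w3.png

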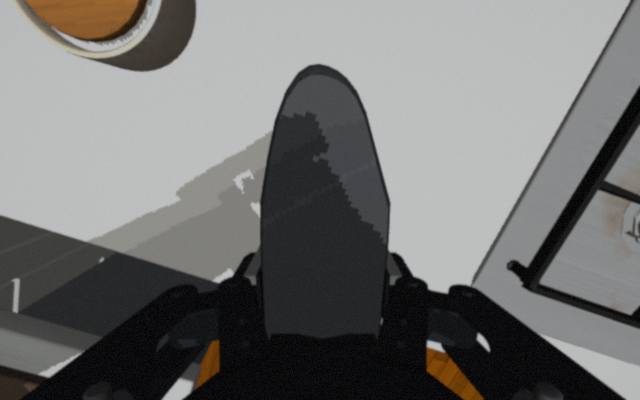

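Emit:
move_arm --commands '[0,0,0,-0.55,0,0,0,-0.55,0,0,0,-0.55,-0.1,0.4,-0.28,0,-0.14,0.86,-0.61,0,0,0.86,-0.61,0,0,0.86,-0.61,0,0,0.86,-0.61,0,0,0.86,-0.61,0,0,0.86,-0.61,0,0,0.86,-0.61,0,0,0.8,-0.58,0,0,0.5,-0.37,0,0,0,0,0,0,0,0,0]'

```text
time: 15.1
eef_pos: [0.5366, -0.0205, 0.1534]
tcp_rot: [0.364, 0.606, -0.364, 0.606]
contact_force: [-1.1, 0.1, -4.5]
opening: 0.605
```

```bash
python3 - <<'E'
from h import *
plan([.5365,-.0192,.11],.49); force()
show(ctrl.read_camera("scene"),(290,120,450,240),5,"pics/p1.png")
E
```

```text
t 15.1 pos [ 0.5366 -0.0205  0.1534] toolx [-0.001 -0.    -1.   ] yaw_y deg 28.04 q6 0.855 open 0.605
shift units (25mm) now-axes [ 1.74  0.02 -0.05] turn deg about tool x -0.03 units -0.01
shift if turned first [ 1.74  0.02 -0.05]
F [-1.1   0.07 -4.53] M [-0.029 -0.007 -0.001]
```

View pics/p1.png

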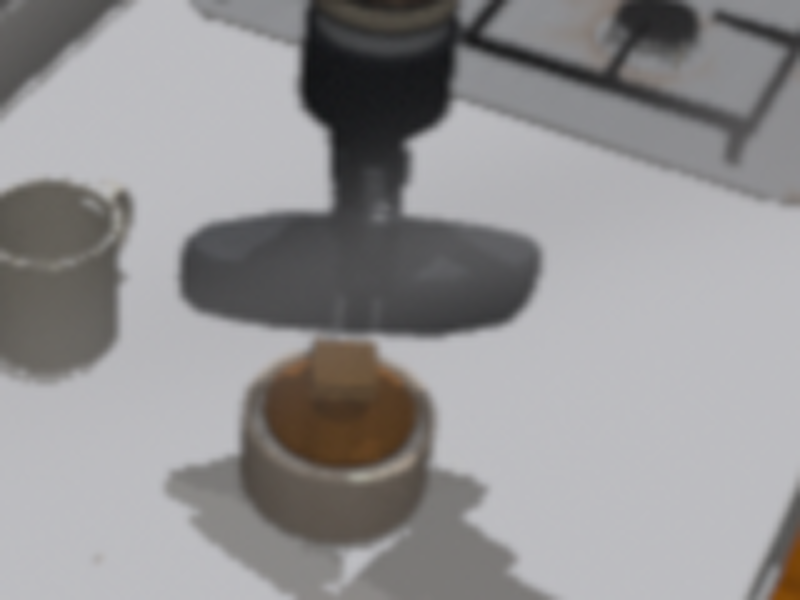

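Emit:
move_arm --commands '[0.4,0,0,0,0.4,0,0,0,0.4,0,0,0,0.2,0,0,0,0.14,0,0,0,0.05,0,0,0,0,0,0,0]'

```text
time: 16.02
eef_pos: [0.5371, -0.0202, 0.114]
tcp_rot: [0.364, 0.606, -0.364, 0.606]
contact_force: [-0.1, -0.1, -4.4]
opening: 0.606
```

```bash
python3 - <<'E'
from h import *
plan([.5365,-.0192,.11],.49); force()
E
```

```text
t 16.025 pos [ 0.5371 -0.0202  0.114 ] toolx [ 0. -0. -1.] yaw_y deg 28.06 q6 0.855 open 0.606
shift units (25mm) now-axes [ 0.16 -0.   -0.05] turn deg about tool x -0.02 units -0.0
shift if turned first [ 0.16 -0.   -0.05]
F [-0.08 -0.1  -4.42] M [ 0.056 -0.01  -0.021]
```

Emit:
move_arm --commands '[0.05,0,0,0,0.05,0,0,0,0.03,0,0,0,0,0,0,0]'

```text
time: 16.52
eef_pos: [0.5368, -0.0202, 0.1105]
tcp_rot: [0.364, 0.606, -0.364, 0.606]
contact_force: [0.7, 0.4, -3.5]
opening: 0.606
```

```bash
python3 - <<'E'
from h import *
plan([.5365,-.0192,.11],.49); force()
E
```

```text
t 16.525 pos [ 0.5368 -0.0202  0.1105] toolx [-0.  0. -1.] yaw_y deg 28.06 q6 0.855 open 0.606
shift units (25mm) now-axes [ 0.02  0.01 -0.04] turn deg about tool x -0.02 units -0.0
shift if turned first [ 0.02  0.01 -0.04]
F [ 0.67  0.41 -3.5 ] M [ 0.044 -0.001 -0.012]
```

Emit:
move_arm --commands '[0.04,0,0,0,0,0,0,0]'

```text
time: 16.77
eef_pos: [0.5371, -0.0202, 0.1098]
tcp_rot: [0.364, 0.606, -0.364, 0.606]
contact_force: [0.3, -0.2, -4.0]
opening: 0.604
```

```bash
python3 - <<'E'
from h import *
force();print(ctrl.get_state()["eef_pos"])
E
```

```text
F [ 0.29 -0.16 -3.97] M [-0.013  0.029  0.002]
[ 0.53708045 -0.02021845  0.10980613]
```

Emit:
move_arm --commands '[0.04,0,0,0,0,0,0,0]'

```text
time: 17.02
eef_pos: [0.5371, -0.0202, 0.1098]
tcp_rot: [0.364, 0.606, -0.364, 0.606]
contact_force: [-4.6, 1.5, 5.0]
opening: 0.607
```

```bash
python3 - <<'E'
from h import *
force();print(ctrl.get_state()["eef_pos"])
E
```

```text
F [-4.59  1.47  4.96] M [0.26  0.789 0.006]
[ 0.53710968 -0.02020145  0.10975521]
```

Emit:
move_arm --commands '[-0.01,0,0,0,0,0,0,0,0,0,0,0]' --jaw 58 --force 20

```text
time: 17.4
eef_pos: [0.5372, -0.0202, 0.1088]
tcp_rot: [0.364, 0.606, -0.364, 0.607]
contact_force: [-0.6, 0.1, 0.5]
opening: 0.678
```

```bash
python3 - <<'E'
from h import *
print(force()["opening"])
show(ctrl.read_camera("scene"),(290,120,450,240),5,"pics/p2.png")
E
```

```text
F [-0.64  0.08  0.49] M [ 0.026 -0.03   0.087]
0.678449359275425
```

View pics/p2.png

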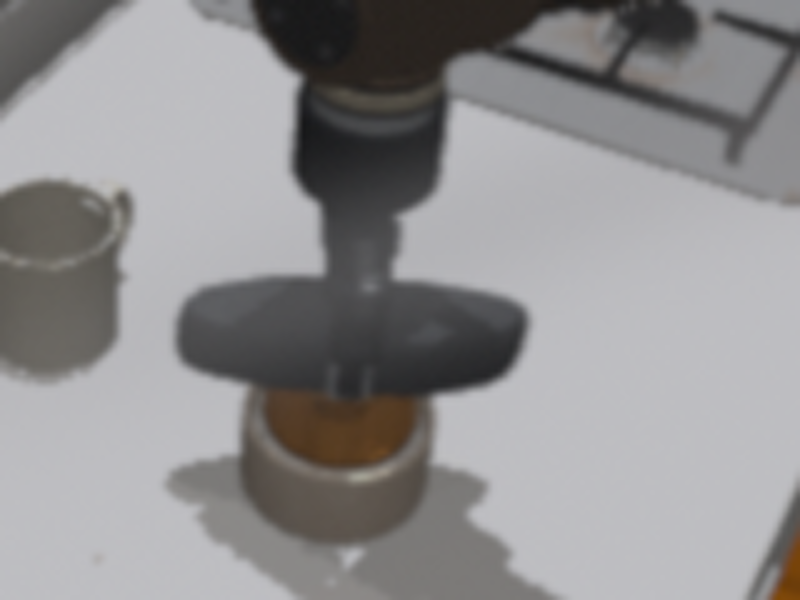

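Emit:
move_arm --commands '[0,0,0,0,0,0,0,0,0,0,0,0,0,0,0,0,-0.5,0,0,0,-1,0,0,0,-1,0,0,0,-1,0,0,0,0,0,0,0,0,0,0,0]' --jaw 80

```text
time: 18.7
eef_pos: [0.5365, -0.0201, 0.1958]
tcp_rot: [0.364, 0.607, -0.364, 0.606]
contact_force: [1.2, -0.3, 0.4]
opening: 0.934
```

```bash
python3 - <<'E'
from fit import *
T,s=pose_T();np.save("w4.npy",T);im=ctrl.read_camera("wrist"); cv2.imwrite("pics/w4.png",im[:,:,::-1])
b=ctrl.read_camera("scene");cv2.imwrite("pics/s4.png",b[:,:,::-1]); show(b,(290,120,450,240),5,"pics/p3.png")
plan([.443,.338,.22],.3)
E
```

```text
t 18.8 pos [ 0.5361 -0.02    0.1949] toolx [-0.002  0.001 -1.   ] yaw_y deg 28.05 q6 0.855 open 0.936
shift units (25mm) now-axes [ -0.99   3.45 -14.39] turn deg about tool x 10.87 units 2.17
shift if turned first [ -0.99   0.67 -14.78]
```

View pics/p3.png

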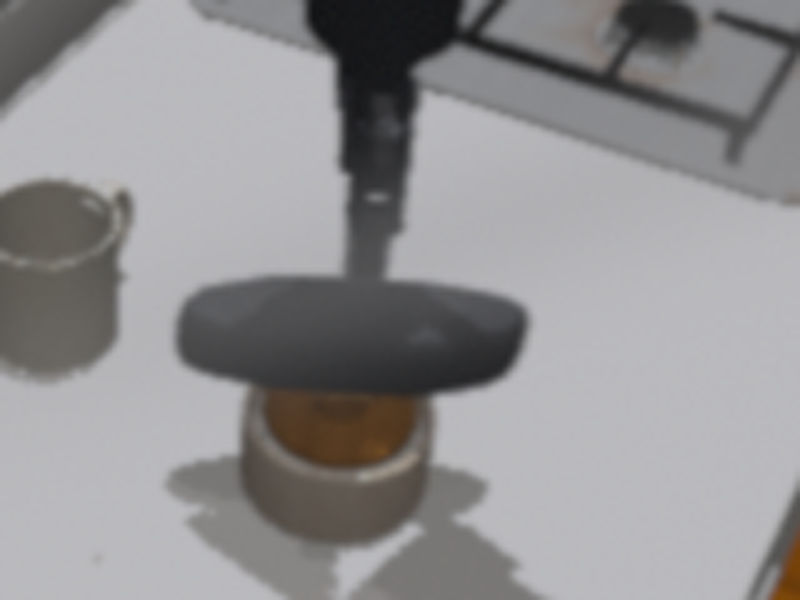

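View pics/w4.png

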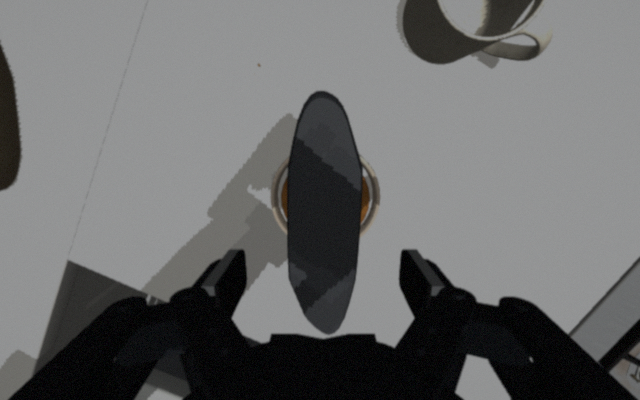

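Emit:
move_arm --commands '[-0.3,0,0,0.73,0,0,0,0.72,0,0,0,0.72,0,0,-0.5,0,0,-0.03,-1,0,0,-0.03,-1,0,0,-0.03,-1,0,0,-0.03,-1,0,0,-0.03,-1,0,0,-0.03,-1,0,0,-0.03,-1,0,0,-0.03,-1,0,0,-0.03,-1,0,0,-0.03,-1,0,0,-0.03,-1,0,0,-0.03,-1,0,0,-0.03,-1,0,0,0,-1,0,0,0,-0.45,0]' --jaw 85

```text
time: 21.18
eef_pos: [0.4158, 0.3351, 0.2031]
tcp_rot: [0.418, 0.57, -0.419, 0.569]
contact_force: [-0.3, -0.1, 0.9]
opening: 0.997
```

```bash
python3 - <<'E'
from fit import *
plan([.443,.338,.22],.3)
ctrl.read_camera("side");ctrl.read_camera("side")
T,s=pose_T();np.save("w5.npy",T);im=ctrl.read_camera("wrist"); cv2.imwrite("pics/w5.png",im[:,:,::-1])
w=Cam("wrist",T);plan([.443,.338,.22],.3)
hsv=cv2.cvtColor(im,cv2.COLOR_RGB2HSV); 
u=w.proj([.443,.338,.038])[0]; print(u)
m=(hsv[:,:,1]>45)&(hsv[:,:,2]>50); 
o=np.zeros((400,640),bool);x0,y0=int(u[0]-70),max(0,int(u[1]-130)); o[y0:y0+240,x0:x0+140]=m[y0:y0+240,x0:x0+140]
n,l,st,_=cv2.connectedComponentsWithStats(o.astype(np.uint8)); k=1+np.argmax(st[1:,4]); m=l==k; print(st[k])
d=(.182,.052,.038)
r=fit([(w,m)],(.443,.338,.3,2),d); print(r)
vis=im.copy(); h=cv2.convexHull(w.proj(model(*r[0],*d)).astype(np.float32)); cv2.polylines(vis,[np.int32(h)],True,(255,0,0)); vis[m,1]=200
cv2.imwrite("pics/w5f.png",vis[:,:,::-1])
E
```

```text
t 21.175 pos [0.4158 0.3351 0.2031] toolx [-0.001 -0.001 -1.   ] yaw_y deg 17.36 q6 1.756 open 0.997
shift units (25mm) now-axes [-0.68  1.07  0.21] turn deg about tool x 0.17 units 0.03
shift if turned first [-0.68  1.07  0.21]
t 21.325 pos [0.4166 0.3341 0.2034] toolx [-0.001 -0.001 -1.   ] yaw_y deg 17.29 q6 1.755 open 0.994
shift units (25mm) now-axes [-0.66  1.06  0.17] turn deg about tool x 0.1 units 0.02
shift if turned first [-0.66  1.06  0.16]
[328.27336059 168.6049286 ]
[ 302   79   47  167 6319]
(array([0.43966888, 0.34046378, 0.30588527, 2.23342356]), np.float64(210.52156862745096), [np.int64(6319)])
```

View pics/w5f.png

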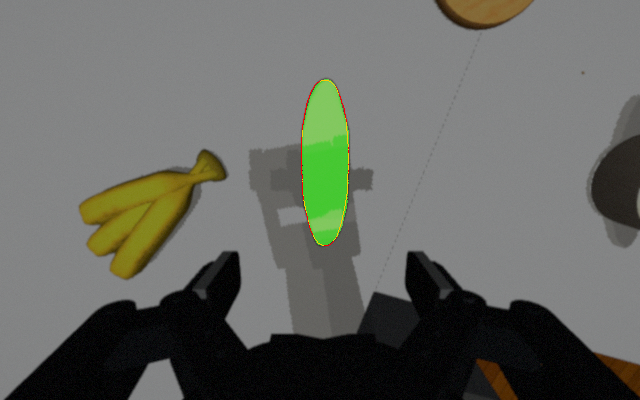

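```bash
python3 -c "
from h import *
plan([.4397,.3405,.0145],.306)"
```

```text
t 21.325 pos [0.4166 0.3341 0.2034] toolx [-0.001 -0.001 -1.   ] yaw_y deg 17.29 q6 1.755 open 0.994
shift units (25mm) now-axes [7.56 0.97 0.03] turn deg about tool x -0.24 units -0.05
shift if turned first [7.56 0.97 0.03]
```

Emit:
move_arm --commands '[0.5,0.5,0.03,-0.05,0.9,0.47,0,0,1,0,0,0,1,0,0,0,1,0,0,0,1,0,0,0,1,0,0,0,0.6,0,0,0,0.3,0,0,0,0.24,0,0,0,0,0,0,0]'

```text
time: 22.7
eef_pos: [0.4406, 0.3405, 0.0155]
tcp_rot: [0.418, 0.57, -0.418, 0.57]
contact_force: [0.1, -0.2, -0.4]
opening: 0.991
```

Emit:
move_arm --commands '[0,0,0,0,0,0,0,0,0,0,0,0,0,0,0,0,0,0,0,0,0,0,0,0]' --jaw 30 --force 60

```text
time: 23.45
eef_pos: [0.4412, 0.3407, 0.0164]
tcp_rot: [0.419, 0.57, -0.418, 0.571]
contact_force: [-0.8, -1.5, 6.2]
opening: 0.57
```

Emit:
move_arm --commands '[-0.2,0,0,0,-0.3,0,0,0,-0.3,0,0,0,0,0,0,0,0,0,0,0]' --force 100

```text
time: 24.08
eef_pos: [0.4402, 0.3404, 0.0352]
tcp_rot: [0.418, 0.57, -0.418, 0.57]
contact_force: [0.2, 0.2, -4.1]
opening: 0.564
```

```bash
python3 -c "
from h import *
plan([.4397,.3405,.0145],.306);com(8);im=ctrl.read_camera('wrist');cv2.imwrite('pics/w6.png',im[:,:,::-1]);show(ctrl.read_camera('side'),(230,230,370,340),5,'pics/s6.png')"
```

```text
t 24.075 pos [0.4402 0.3404 0.0352] toolx [-0. -0. -1.] yaw_y deg 17.46 q6 1.742 open 0.564
shift units (25mm) now-axes [ 0.83 -0.02 -0.01] turn deg about tool x -0.08 units -0.02
shift if turned first [ 0.83 -0.02 -0.01]
W 4.348960287607252 along ty -0.034380138866204064 +- 0.0038198512220957966 along tz -0.005353550879834788 J5 [0.019 0.141 0.   ] [-0.191 -0.079 -0.147 -0.12  -0.1   -0.235 -0.168 -0.17 ]
```

View pics/s6.png

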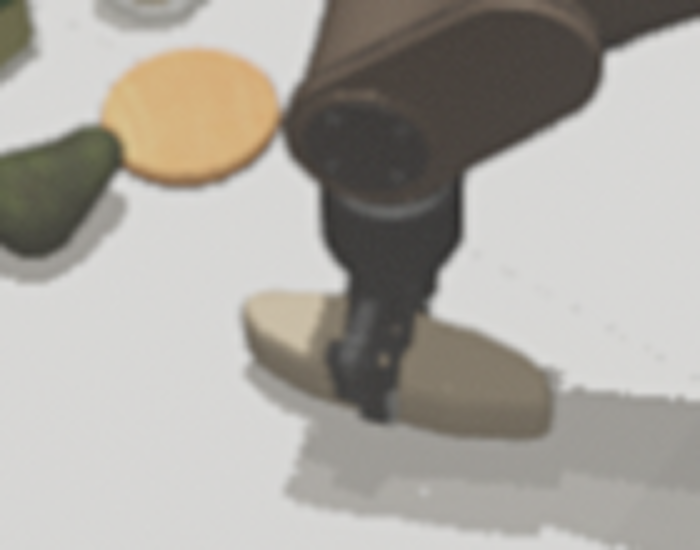

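View pics/w6.png

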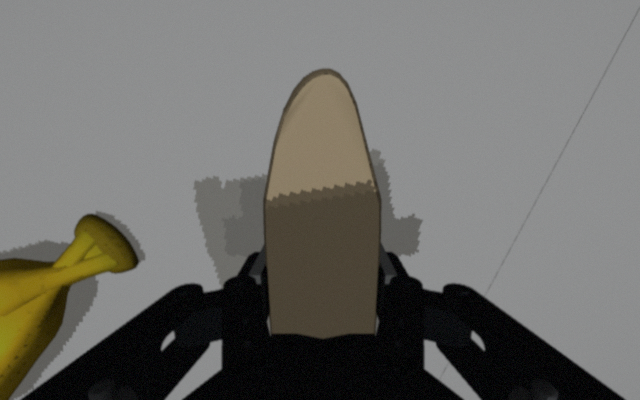

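Emit:
move_arm --commands '[0.4,0,0,0,0.25,0,0,0,0.08,0,0,0,0.06,0,0,0,0,0,0,0]'

```text
time: 25.2
eef_pos: [0.4396, 0.34, 0.0166]
tcp_rot: [0.417, 0.571, -0.42, 0.57]
contact_force: [-6.3, -4.7, 6.2]
opening: 0.562
```

Emit:
move_arm --commands '[0,0,0,0,0,0,0,0,0,0,0,0,0,-0.4,0,0,0,-0.5,0,0,0,-0.45,0,0,0,0,0,0]' --jaw 72

```text
time: 26.08
eef_pos: [0.4068, 0.3299, 0.0153]
tcp_rot: [0.418, 0.57, -0.419, 0.57]
contact_force: [0.1, 0.0, -0.7]
opening: 0.835
```

Emit:
move_arm --commands '[0,0,0,0,0,0,0,0,0,0,0,0,0,0,0,0,0,0,0,0,-0.2,0,0,0,-0.3,0,0,0,-0.3,0,0,0,0,0,0,0,0,0,0,0]' --jaw 30 --force 90

```text
time: 27.32
eef_pos: [0.4081, 0.3303, 0.0355]
tcp_rot: [0.418, 0.57, -0.418, 0.57]
contact_force: [0.2, -0.1, -3.8]
opening: 0.554
```

```bash
python3 -c "
from h import *
plan([.4397,.3405,.0145],.306);com(8);im=ctrl.read_camera('wrist');cv2.imwrite('pics/w7.png',im[:,:,::-1]);show(ctrl.read_camera('side'),(230,230,370,340),5,'pics/s7.png')"
```

```text
t 27.325 pos [0.4081 0.3303 0.0355] toolx [-0. -0. -1.] yaw_y deg 17.45 q6 1.753 open 0.554
shift units (25mm) now-axes [ 0.84  1.33 -0.01] turn deg about tool x -0.08 units -0.02
shift if turned first [ 0.84  1.33 -0.01]
W 4.711173179537636 along ty -0.0008517395281395787 +- 0.0015383099909209396 along tz 0.003062057363014472 J5 [0.    0.002 0.   ] [ 0.037 -0.007 -0.003 -0.011 -0.009 -0.019 -0.029  0.012]
```

View pics/s7.png

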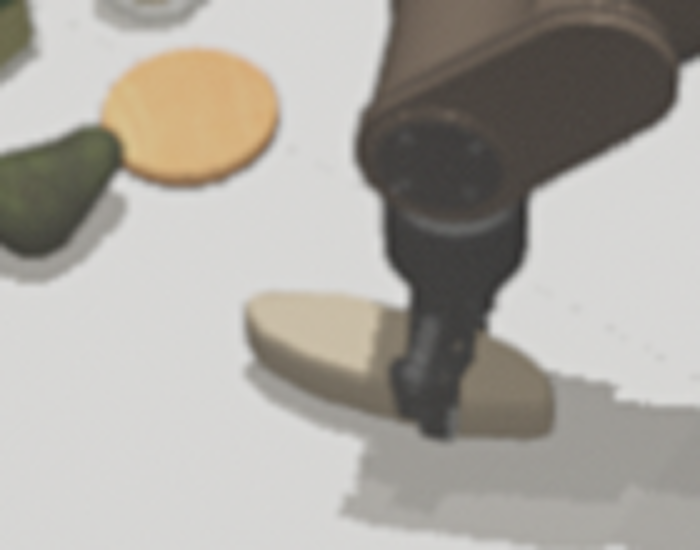

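View pics/w7.png

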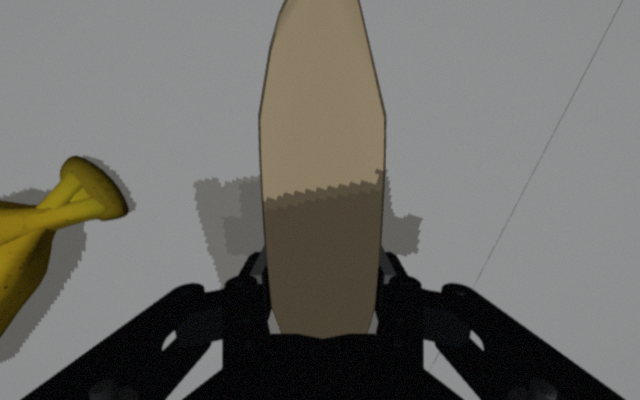

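Emit:
move_arm --commands '[-0.5,0,0,0,-0.9,0,0,0,-1,0,0,0,-1,0,0,0,-1,0,0,0,-1,0,0,0,-0.9,0,0,0,-0.4,0,0,-0.5,0,0,0,-0.55,0,0,0,-0.55,0,0,0,-0.55,0,0,0,0]'

```text
time: 29.32
eef_pos: [0.4081, 0.3303, 0.2038]
tcp_rot: [0.363, 0.607, -0.363, 0.607]
contact_force: [0.6, -0.9, -3.7]
opening: 0.556
```

```bash
python3 -c "
from h import *
plan([.5365,-.0192,.2],.49);force()"
```

```text
t 29.325 pos [0.4081 0.3303 0.2038] toolx [ 0.001  0.    -1.   ] yaw_y deg 28.18 q6 1.566 open 0.556
shift units (25mm) now-axes [ 0.15 -2.08 14.75] turn deg about tool x 0.1 units 0.02
shift if turned first [ 0.15 -2.05 14.75]
F [ 0.59 -0.86 -3.75] M [ 0.003 -0.004 -0.001]
```

Emit:
move_arm --commands '[0,-0.07,0.5,0,0,-0.13,0.95,0,0,-0.13,0.95,0,0,-0.13,0.95,0,0,-0.13,0.95,0,0,-0.13,0.95,0,0,-0.13,0.95,0,0,-0.13,0.95,0,0,-0.13,0.95,0,0,-0.13,0.95,0,0,-0.13,0.95,0,0,-0.13,0.95,0,0,-0.13,0.95,0,0,-0.13,0.9,0,0,-0.13,0.8,0,0,-0.12,0.65,0,0,-0.07,0.5,0,0,0,0,0,0,0,0,0]'

```text
time: 31.7
eef_pos: [0.5365, -0.0188, 0.2029]
tcp_rot: [0.363, 0.607, -0.363, 0.607]
contact_force: [-0.1, 0.2, -4.3]
opening: 0.556
```

```bash
python3 -c "
from h import *
plan([.5365,-.0192,.15],.49);com(3);show(ctrl.read_camera('scene'),(290,100,450,220),5,'pics/p5.png')"
```

```text
t 31.7 pos [ 0.5365 -0.0188  0.2029] toolx [-0.001  0.001 -1.   ] yaw_y deg 28.22 q6 0.854 open 0.556
shift units (25mm) now-axes [ 2.12 -0.01  0.02] turn deg about tool x 0.14 units 0.03
shift if turned first [ 2.12 -0.01  0.02]
W 4.39878646841279 along ty -0.010462026891074056 +- 0.001461768180129498 along tz 0.001441576188504586 J5 [-0.011 -0.002 -0.   ] [-0.04  -0.037 -0.062]
```

View pics/p5.png

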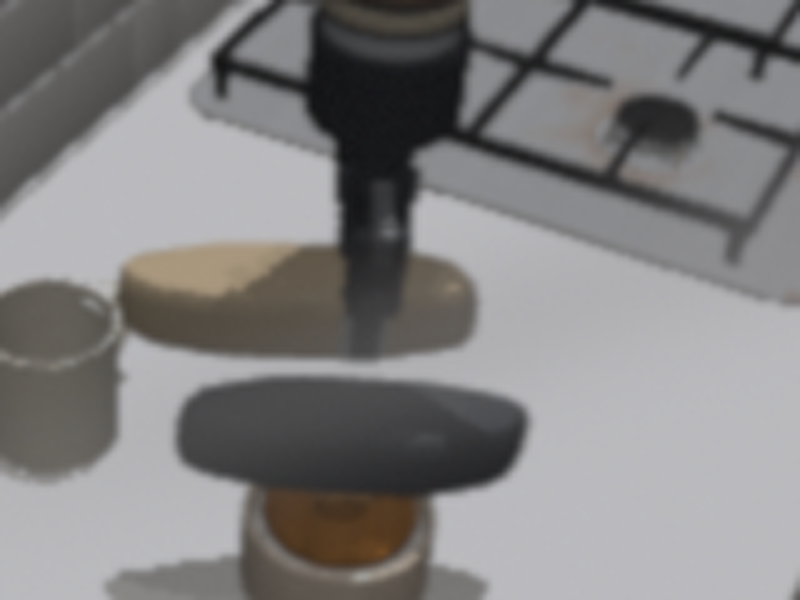

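Emit:
move_arm --commands '[0.4,0.04,0.01,0,0.5,0.04,0,0,0.5,0,0,0,0.3,0,0,0,0.15,0,0,0,0.1,0,0,0,0,0,0,0]'

```text
time: 32.78
eef_pos: [0.5387, -0.0185, 0.1545]
tcp_rot: [0.363, 0.607, -0.363, 0.607]
contact_force: [0.3, 0.4, -3.7]
opening: 0.55
```

```bash
python3 -c "
from h import *
plan([.5365,-.0192,.15],.49);force()"
```

```text
t 32.775 pos [ 0.5387 -0.0185  0.1545] toolx [ 0. -0. -1.] yaw_y deg 28.2 q6 0.856 open 0.55
shift units (25mm) now-axes [ 0.18 -0.09 -0.02] turn deg about tool x 0.13 units 0.03
shift if turned first [ 0.18 -0.09 -0.02]
F [ 0.29  0.44 -3.67] M [-0.055  0.003 -0.025]
```

Emit:
move_arm --commands '[0.05,0,0,0,0.05,0,0,0,0.02,0,0,0,0,0,0,0]'

```text
time: 33.28
eef_pos: [0.5385, -0.0184, 0.1513]
tcp_rot: [0.363, 0.607, -0.363, 0.607]
contact_force: [-0.2, 0.3, -5.0]
opening: 0.555
```

```bash
python3 -c "
from h import *
print(force()['eef_pos'])"
```

```text
F [-0.23  0.3  -5.04] M [ 0.034  0.007 -0.002]
[ 0.53853751 -0.01844409  0.1513051 ]
```

Emit:
move_arm --commands '[0.03,0,0,0,0,0,0,0]'

```text
time: 33.52
eef_pos: [0.5386, -0.0185, 0.1505]
tcp_rot: [0.363, 0.607, -0.363, 0.607]
contact_force: [-0.4, 0.5, -4.3]
opening: 0.554
```

```bash
python3 -c "
from h import *
print(force()['eef_pos'])"
```

```text
F [-0.42  0.46 -4.31] M [ 0.016 -0.036 -0.022]
[ 0.53855202 -0.01848425  0.15053058]
```

Emit:
move_arm --commands '[0.03,0,0,0,0,0,0,0]'

```text
time: 33.78
eef_pos: [0.5387, -0.0185, 0.1503]
tcp_rot: [0.363, 0.607, -0.363, 0.607]
contact_force: [-1.9, 1.1, -0.7]
opening: 0.552
```

```bash
python3 -c "
from h import *
print(force()['eef_pos'])"
```

```text
F [-1.93  1.13 -0.67] M [ 0.13   0.238 -0.007]
[ 0.53865894 -0.01846046  0.15034773]
```

Emit:
move_arm --commands '[0.01,0,0,0,0,0,0,0]'

```text
time: 34.02
eef_pos: [0.5387, -0.0184, 0.1503]
tcp_rot: [0.363, 0.607, -0.363, 0.607]
contact_force: [-3.7, 0.9, 3.2]
opening: 0.553
```

Emit:
move_arm --commands '[0,0,0,0,0,0,0,0,0,0,0,0,0,0,0,0]' --jaw 55 --force 20

```text
time: 34.52
eef_pos: [0.5387, -0.0185, 0.1496]
tcp_rot: [0.363, 0.607, -0.363, 0.607]
contact_force: [0.3, 0.6, 0.7]
opening: 0.647
```

```bash
python3 -c "
from h import *
print(force()['opening']);show(ctrl.read_camera('scene'),(290,100,450,220),5,'pics/p6.png')"
```

```text
F [0.26 0.59 0.73] M [-0.004 -0.01   0.03 ]
0.6474130971069552
```

View pics/p6.png

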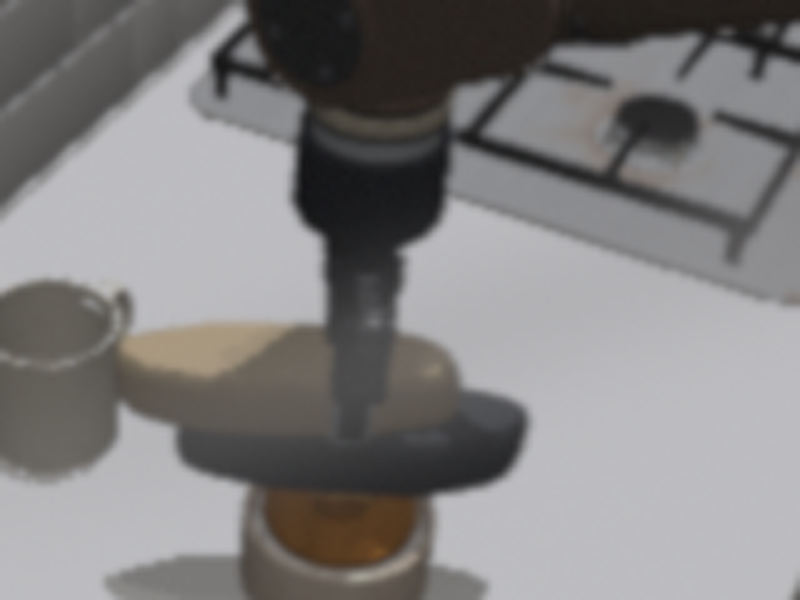

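Level and holding; open wide and withdraw straight up.

Emit:
move_arm --commands '[0,0,0,0,0,0,0,0,0,0,0,0,0,0,0,0,-0.3,0,0,0,-0.6,0,0,0,-1,0,0,0,-1,0,0,0,-1,0,0,0,-1,0,0,0,0,0,0,0,0,0,0,0]' --jaw 80

```text
time: 36.08
eef_pos: [0.5382, -0.0184, 0.2716]
tcp_rot: [0.363, 0.607, -0.363, 0.607]
contact_force: [-0.8, -0.1, -0.3]
opening: 0.938
```

```bash
python3 - <<'E'
from h import *
force(); print(ctrl.get_state()["eef_pos"])
a=ctrl.read_camera('scene'); im=ctrl.read_camera('wrist')
cv2.imwrite("pics/f1.png",cv2.resize(a[110:240,150:450,::-1],(780,338),interpolation=cv2.INTER_CUBIC)); cv2.imwrite('pics/f2.png',im[:,:,::-1])
cv2.imwrite("pics/f0.png",a[:,:,::-1])
E
```

```text
F [-0.76 -0.07 -0.27] M [-0.011 -0.002 -0.017]
[ 0.53821754 -0.01841117  0.27161639]
```

View pics/f1.png

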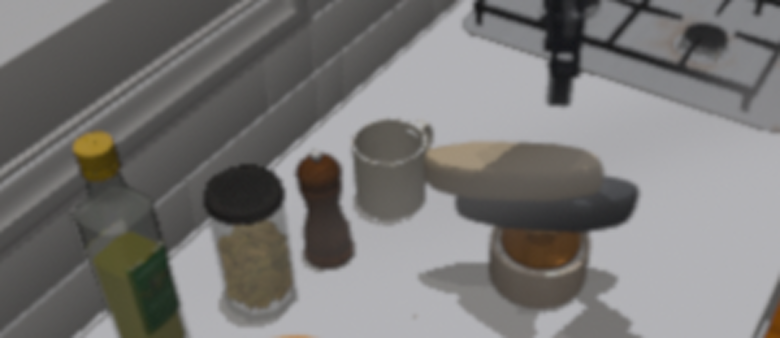

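View pics/f2.png

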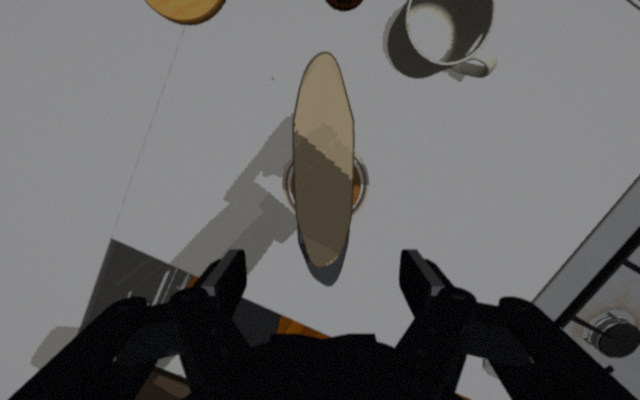

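Emit:
move_arm --commands '[0,0,0,0,0,0,0,0,0,0,0,0,0,0,0,0,0,0,0,0,0,0,0,0,0,0,0,0,0,0,0,0]'

```text
time: 37.17
eef_pos: [0.5386, -0.0185, 0.2721]
tcp_rot: [0.363, 0.607, -0.363, 0.607]
contact_force: [0.2, 0.2, 1.2]
opening: 0.937
```

```bash
python3 - <<'E'
from h import *
a=ctrl.read_camera('scene').astype(int); f=cv2.imread("pics/f0.png")[:,:,::-1].astype(int); z=cv2.imread("pics/scene0.png")[:,:,::-1].astype(int)
D=lambda p,q,b: abs(p-q)[b[1]:b[3],b[0]:b[2]].mean().round(2)
print("stones 1s",D(a,f,(300,130,410,240)))
for n,b in dict(mug=(283,150,318,196),mill=(262,165,287,215),jar=(227,170,263,232),lid=(236,236,287,278),avo=(205,260,250,302)).items(): print(n,D(a,z,b))
print(ctrl.sign_off())
E
```

```text
stones 1s 0.45
mug 3.81
mill 0.91
jar 0.42
lid 0.34
avo 0.43
the job is handed in; nothing more can be done
None
```

Both stones are on the press: the dark one balances on the block, and the pale one lies level on top of it. I handed the job in at about 37 s of the 64 s allowed.

- **Dark stone:** the wrist moment put its balance point within a few mm of the middle. I checked this by gripping it again 30 mm off-centre, where the reading moved by the same distance. It then stayed level on the block with the gripper open.
- **Pale stone:** its balance point was about 34 mm from the middle, towards the robot. I gripped it there, and the moment dropped to about zero (−1 ± 1.5 mm). I then lowered it onto the dark stone until the weight transferred, let go and backed off straight up.
- **Disagreement:** a short three-sample reading in mid-air put the pale stone's balance point about 10 mm off the grip. I judged most of that to be noise and moved the placing point 2 mm forward. It stayed level.
- **Final checks:** the stones did not move for a second with the gripper clear. The picture patches of the lid, avocado, jar and mill match those at the start.
- **Mug:** its patch changed slightly more (3.8 grey levels). I put this down to the pale stone's tip and shadow coming into that patch. The mug looks in place in the pictures, and the arm did not touch it.

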